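Sound the table chime to call the workshop together

TASK

Call the workshop together with the table chime: run a fingertip lightly along the hanging tubes, from the longest to the shortest, so that each one visibly swings in its turn. Only brush them with the fingers - do not grip them, strike them hard or lean on the stand - then take the hand away so that they hang free, and leave the pot, bowl, jar and crystal standing as they are.

Things in the scene. Friction and masses are not known exactly. Their poses are not given: they have to be found in the camera images.
- chime: Table chime, dark wooden stand fixed to the table. Origin: underside centre of its base board (130 x 420 x 18 mm); y runs along the row, -x is its front, towards the robot. 7 tubes hang in a row at x = 0, 36 mm apart, longest at y = +108 mm, shortest at -108, from hooks in the front of a beam just behind: x 13 to 35, z 268 to 288 mm, 430 long, on posts 20 x 24 mm at x 24, y +-185 mm.
- tube1: Chime tube 1 (longest): aluminium, 16 mm across, 200 mm long, 70 g. Origin: its pivot (hook eye) on the row's line, 256 mm above the table. z points up along the tube, which spans 6 to 206 mm below the origin. It swings freely every way and spins about its own axis, yields to the lightest push (stiffly near the pivot) and swings back to hang straight.
- tube2: Chime tube 2 (second): aluminium, 16 mm across, 188 mm long, 68 g. Origin: its pivot (hook eye) on the row's line, 256 mm above the table. z points up along the tube, which spans 6 to 194 mm below the origin. It swings freely every way and spins about its own axis, yields to the lightest push (stiffly near the pivot) and swings back to hang straight.
- tube3: Chime tube 3 (third): aluminium, 16 mm across, 176 mm long, 65 g. Origin: its pivot (hook eye) on the row's line, 256 mm above the table. z points up along the tube, which spans 6 to 182 mm below the origin. It swings freely every way and spins about its own axis, yields to the lightest push (stiffly near the pivot) and swings back to hang straight.
- tube4: Chime tube 4 (fourth): aluminium, 16 mm across, 164 mm long, 63 g. Origin: its pivot (hook eye) on the row's line, 256 mm above the table. z points up along the tube, which spans 6 to 170 mm below the origin. It swings freely every way and spins about its own axis, yields to the lightest push (stiffly near the pivot) and swings back to hang straight.
- tube5: Chime tube 5 (fifth): aluminium, 16 mm across, 152 mm long, 60 g. Origin: its pivot (hook eye) on the row's line, 256 mm above the table. z points up along the tube, which spans 6 to 158 mm below the origin. It swings freely every way and spins about its own axis, yields to the lightest push (stiffly near the pivot) and swings back to hang straight.
- tube6: Chime tube 6 (sixth): aluminium, 16 mm across, 140 mm long, 58 g. Origin: its pivot (hook eye) on the row's line, 256 mm above the table. z points up along the tube, which spans 6 to 146 mm below the origin. It swings freely every way and spins about its own axis, yields to the lightest push (stiffly near the pivot) and swings back to hang straight.
- tube7: Chime tube 7 (seventh, shortest): aluminium, 16 mm across, 128 mm long, 56 g. Origin: its pivot (hook eye) on the row's line, 256 mm above the table. z points up along the tube, which spans 6 to 134 mm below the origin. It swings freely every way and spins about its own axis, yields to the lightest push (stiffly near the pivot) and swings back to hang straight.
- pot: Small terracotta pot, 60 mm across and 52 mm high, with a succulent (about 85 mm high in all); loose. Origin: centre of its underside.
- bowl: Steel bowl, 100 mm across, 42 mm high; loose. Origin: centre of its underside.
- jar: Glass jar, 72 mm across, 113 mm high with its cork; loose. Origin: centre of its underside.
- crystal: Lilac crystal cluster, about 60 mm across and 50 mm high; loose. Origin: centre of its underside.

How it is judged:
On the way, in this order (a step that is already met when the one before it is completed fails the run):
1. tube 1 (longest) is swung clear of the plumb line (by 0.03 rad, not quite 2 degrees) (angle between tube1's own z axis and vertical above 0.03 rad), for 0.02 s.
2. tube 2 (second) is swung clear of the plumb line (by 0.03 rad, not quite 2 degrees) (angle between tube2's own z axis and vertical above 0.03 rad), for 0.02 s.
3. tube 3 (third) is swung clear of the plumb line (by 0.03 rad, not quite 2 degrees) (angle between tube3's own z axis and vertical above 0.03 rad), for 0.02 s.
4. tube 4 (fourth) is swung clear of the plumb line (by 0.03 rad, not quite 2 degrees) (angle between tube4's own z axis and vertical above 0.03 rad), for 0.02 s.
5. tube 5 (fifth) is swung clear of the plumb line (by 0.03 rad, not quite 2 degrees) (angle between tube5's own z axis and vertical above 0.03 rad), for 0.02 s.
6. tube 6 (sixth) is swung clear of the plumb line (by 0.03 rad, not quite 2 degrees) (angle between tube6's own z axis and vertical above 0.03 rad), for 0.02 s.
7. tube 7 (seventh, shortest) is swung clear of the plumb line (by 0.03 rad, not quite 2 degrees) (angle between tube7's own z axis and vertical above 0.03 rad), for 0.02 s.
At the end, for the whole second after the job is handed in: All seven tubes have been swung in turn and hang free again (within 15 degrees of straight down); pot, bowl, jar and crystal stand upright within 15 mm of where they were (angle between each of tube1, tube2, tube3, tube4, tube5, tube6, tube7's own z axis and vertical below 0.26 rad and distance of each of pot, bowl, jar, crystal from where it was at the start of the episode below 0.015 m and angle between each of pot, bowl, jar, crystal's own z axis and vertical below 0.2 rad); the robot touches nothing.
It fails at once if a tube is knocked or dragged more than 26 degrees from hanging straight (angle between any of tube1, tube2, tube3, tube4, tube5, tube6, tube7's own z axis and vertical above 0.45 rad).
It fails at once if a tube is gripped, struck or pressed with more than 5 N (contact force between the fingers and tube1 above 5 N or contact force between the fingers and tube2 above 5 N or contact force between the fingers and tube3 above 5 N or contact force between the fingers and tube4 above 5 N or contact force between the fingers and tube5 above 5 N or contact force between the fingers and tube6 above 5 N or contact force between the fingers and tube7 above 5 N).
It fails at once if the hand or arm hits or leans on the chime with more than 8 N (contact force between any of the fingers, the arm and chime above 8 N).
It fails at once if a bystander is moved more than 15 mm or tipped (distance of any of pot, bowl, jar, crystal from where it was at the start of the episode above 0.015 m or angle between any of pot, bowl, jar, crystal's own z axis and vertical above 0.2 rad).
It also fails if it takes over 38 s, if anything falls off the work surface, if the arm or the gripper's body presses on something with over 40 N, if the wrist force passes 120 N, or if a joint passes its speed limit or range.

ROBOT

A 6-joint arm with a two-finger parallel gripper is mounted at the origin on the work surface. World frame = base frame: x ahead of the robot, y to its left, z up, the work surface at z = 0. Lengths are in m, angles in rad, forces in N, time in s.
With the tool pointing down it reaches from about 0.3 to 0.85 m from the base axis. Payload 4.2 kg.
Tool frame: the origin (TCP) lies between the finger pads; the fingertips stand 25 mm ahead of it and the grasp point (between the pads) lies 6 mm ahead of it; x points along the fingers, y is the direction in which the jaws open and shut, and the axes are right-handed (so a half turn about x gives the same grasp; the last joint's range is limited). The gripper opens to 91 mm and grips with 3 to 60 N. Pads are 32 mm wide; open, the fingers measure 118 mm over their backs; the gripper's body (76 mm by 178 mm) begins 60 mm behind the grasp point.
Start: joints at [-1.314, 0.32, 1.565, -0, 1.257, -0.02], TCP at [0.157, -0.553, 0.239] pointing down, gripper open.
Joint ranges: [-3.11, 3.11], [-0.84, 2.01], [0.21, 2.61], [-1.34, 4.49], [0.05, 2.63], [-2.56, 2.56]. Speed limits (rad/s): [2.57, 2.57, 3.14, 3.14, 3.14, 3.14].

INTERFACE

Orientations are given as a unit quaternion [w, x, y, z].
In Python, from rig import manip gives the robot as it stands. The module is installed in compiled form; this text tells all that it offers.
- The arm moves only by the tool move_arm, never from a script. Its argument "targets" is a list of rows, each a list of 7 numbers: the turn, a rotation vector about the tool's x, y, z as a fraction of full scale, then the shift along the tool's x, y, z as a fraction of full scale, then the opening in per cent of the stroke, from 0 (shut) to 100 (fully open). In form: [[wx, wy, wz, tx, ty, tz, grip], ...]. A call has 1 to 20 rows; each row is the pose to reach, as a shift and turn from the pose measured when the call began, along the tool's axes at that moment, turning the shorter way round; what a row does not reach only later rows make up. Full scale, the value 1, is 0.1 m for a shift and pi rad for a turn. A row lasts 1/12 s, in which the tool goes at most 41.7 mm and 7.16 degrees, less where a joint would pass 70% of its speed; a pose out of reach is approached as far as the arm can. A call with a number of a shift or a turn outside -1 to 1 is refused whole. A call with a gripper value outside its range is refused whole. The fingers move at their own pace and stop on an object; "squeeze" is the grip in N (left out, the last holds). Time passes only in rows, so rows that repeat a pose let the fingers close. It gives the time, the measured TCP pose, the force and the opening at its end, in the units of the state.
- manip.state(): the state, without advancing time (a new reading comes with each control period).
- manip.camera(name): name is "side" or "top" or "wrist"; returns a dict with "frame" (480x640x3 uint8, red, green, blue), "fx", "fy", "cx", "cy" (pixels), "T" (4x4, takes a point from camera to world coordinates); the wrist camera has in their place "tool_from_camera" (4x4, takes a point from camera to tool coordinates, whose origin is the TCP and whose axes are the tool frame's). Camera axes: x right, y down, z forward; pixel columns grow to the right and rows downward; lengths in m; the calibration is good to about 2 mm. The wrist camera is an equidistant fisheye: a pixel r from the principal point sees the ray r / f radians off the axis. A picture is of the moment at which its call begins: read the wrist's pose just before it. There is no depth.
- manip.sign_off(): hands the job in, once; it reports no verdict.
The state is a dict: "time_s": time; "q": joint angles; "joint_vel": joint speeds; "joint_efforts": joint torques, N m; "eef_pos": TCP position; "ee_rot": TCP orientation; "ft_force": force on the tool from outside, world axes, zero at the start; "wrist_torque": the same for the moment, N m; "opening": opening from 0.0 (shut) to 1.0 (fully open).
Only numpy, scipy, OpenCV 4.12 (cv2) and the standard library are available. Lean on these libraries where they do the work, as an engineer would, in place of code of your own. Each camera call takes 0.05 s, during which the arm holds its last target. There are 200 camera calls.

## Working session

There is one attempt and no reset: what is moved stays moved. The work goes in short steps, Python scripts to look and compute and a tool call to move; the robot and the scene stay as the last step left them, time stands still between calls to the robot, and variables do not carry over. Pictures are saved under pics/ and viewed, about 8 in all and at most 12, crops included, and the job is handed in when it is done.

Besides the shell and the picture viewer there is one more tool, called after "Emit:" by a JSON object that holds its "method" and its "body". move_arm: Moves the arm, as the interface text tells. Its arguments: {"type":"object","properties":{"targets":{"type":"array","items":{"type":"array","items":{"type":"number"}}},"squeeze":{"type":"number"}},"required":["targets"]}

```bash
mkdir -p pics; python3 - <<'E'
from rig import manip
import cv2,numpy as np
s=manip.state();print(s)
for n in("top","side"):
    c=manip.camera(n);cv2.imwrite(f"pics/{n}0.png",c["frame"][:,:,::-1])
    print(n,c["fx"],c["fy"],c["cx"],c["cy"],np.round(c["T"],4).tolist())
    np.savez(f"{n}.npz",T=c["T"],K=[c["fx"],c["fy"],c["cx"],c["cy"]])
E
```

```text
{'time_s': 0.0, 'q': array([-1.31396670e+00,  3.20292541e-01,  1.56567268e+00, -3.55906170e-06,
        1.25740036e+00, -1.99809000e-02]), 'joint_vel': array([-1.61653541e-03,  1.26729247e-03, -2.12932964e-03, -1.61108405e-03,
        1.50215564e-03,  3.49922287e-05]), 'joint_efforts': array([-2.77563711e-03, -4.12461805e+01, -2.31975049e+01,  7.29386578e-02,
        4.58523142e-02, -1.35698524e-04]), 'eef_pos': array([ 0.15703407, -0.55266099,  0.23812235]), 'ee_rot': array([-0.09693319, -0.70026934, -0.09817778,  0.70041983]), 'ft_force': array([-0.48629505, -1.23885267,  0.32168675]), 'wrist_torque': array([-0.05328559,  0.01314871, -0.02124555]), 'opening': 0.99839949441046}
top 461.79093938257887 461.79093938257887 317.0591980264501 241.86154525056546 [[-0.0054, -0.9838, 0.1794, 0.4294], [-1.0, 0.0052, -0.0014, 0.0485], [0.0005, -0.1794, -0.9838, 1.1198], [0.0, 0.0, 0.0, 1.0]]
side 597.2117007033933 597.2117007033933 312.44036120666743 239.65675796811334 [[0.8919, -0.3346, 0.304, 0.2512], [-0.4521, -0.6689, 0.5901, -0.5976], [0.0059, -0.6638, -0.7479, 1.0381], [0.0, 0.0, 0.0, 1.0]]
```

View pics/top0.png

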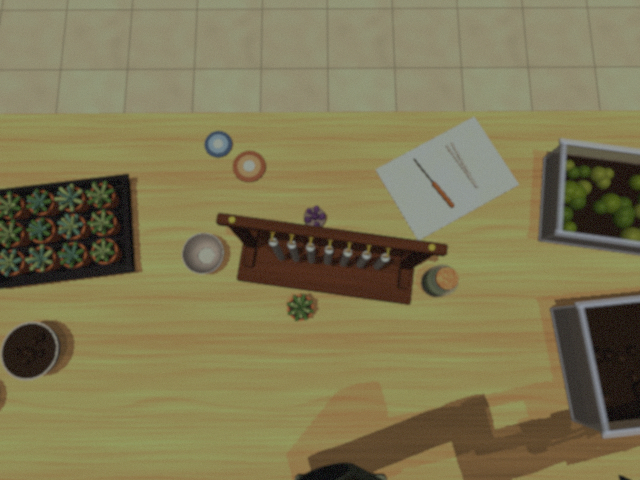

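View pics/side0.png

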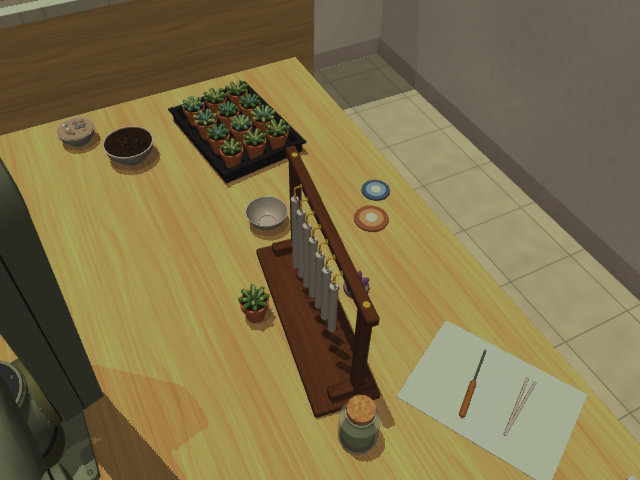

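```bash
python3 - <<'E'
import cv2
a=cv2.imread("pics/top0.png")[195:315,180:470];b=cv2.imread("pics/side0.png")[140:460,225:405]
cv2.imwrite("pics/topc.png",cv2.resize(a,(0,0),fx=2.75,fy=2.75,interpolation=2))
cv2.imwrite("pics/sidec.png",cv2.resize(b,(0,0),fx=1.85,fy=1.85,interpolation=2))
E
```

```text
(no output)
```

View pics/topc.png

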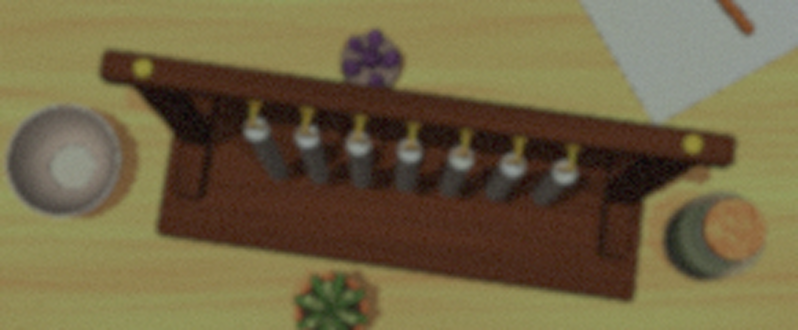

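View pics/sidec.png

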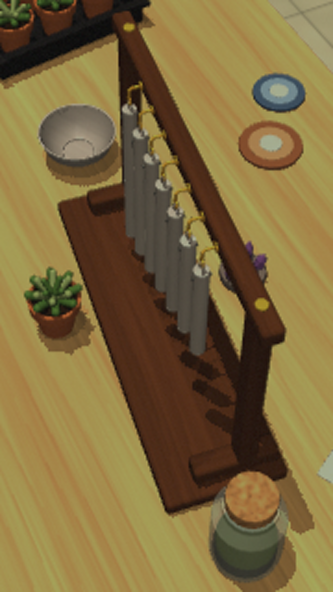

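```bash
cat > h.py <<'E'
import numpy as np
from scipy.optimize import least_squares
def proj(n,P):
    d=np.load(n+".npz");T=d["T"];fx,fy,cx,cy=d["K"]
    p=(np.asarray(P)-T[:3,3])@T[:3,:3];return np.c_[fx*p[:,0]/p[:,2]+cx,fy*p[:,1]/p[:,2]+cy]
def ray(n,uv,z):
    d=np.load(n+".npz");T=d["T"];fx,fy,cx,cy=d["K"]
    r=T[:3,:3]@[(uv[0]-cx)/fx,(uv[1]-cy)/fy,1];return T[:3,3]+r*(z-T[2,3])/r[2]
E
python3 - <<'E'
from h import *
L=np.array([[.024,.185,.289],[.024,-.185,.289],[0,.108,.250],[0,-.108,.250],[-.065,.21,.018],[-.065,-.21,.018]])
t=np.array([[232,219.7],[431.6,247.7],[273.5,241.9],[385.8,257.5],[238.2,280.5],[409.8,303.7]])
s=np.array([[294.7,154.6],[366.6,304.3],[295.3,198.9],[334.2,285.9],[257.4,250.8],[315.8,411.9]])
def W(p):
    c,q=np.cos(p[2]),np.sin(p[2]);return L@np.array([[c,-q,0],[q,c,0],[0,0,1]]).T+[p[0],p[1],0]
f=lambda p:np.r_[(proj("top",W(p))-t).ravel(),(proj("side",W(p))-s).ravel()]
r=least_squares(f,[.4,.05,0]);print(r.x);print(r.fun.reshape(-1,2).round(1))
x,y,a=r.x
for n,p in dict(t1=[0,.108],t7=[0,-.108],postR=[.024,-.185],postL=[.024,.185]).items():
    print(n,x+np.cos(a)*p[0]-np.sin(a)*p[1],y+np.sin(a)*p[0]+np.cos(a)*p[1])
print("bowl",ray("top",(203,253),.04),"pot",ray("top",(301,307),.07),"jar",ray("top",(446,278),.11),"crystal",ray("top",(316,216),.04))
E
```

```text
[ 0.57345102  0.02405467 -0.1450033 ]
[[ 0.2 -0.4]
 [ 0.4 -0.8]
 [-0.1 -0.4]
 [-0.3 -0.4]
 [-2.3 -0.8]
 [ 1.1  0.6]
 [-0.1 -0.1]
 [ 0.5  0.3]
 [-0.3 -0.3]
 [ 0.1 -0.1]
 [-1.8 -2.5]
 [-0.3  3.2]]
t1 0.5890565535997292 0.13092125301985727
t7 0.5578454840905795 -0.08281191974491278
postR 0.5704674461005331 -0.16247173442596316
postL 0.623930852204169 0.20364527447665218
bowl [0.60088993 0.31696105 0.04      ] pot [0.47179842 0.08396275 0.07      ] jar [ 0.53145722 -0.23513899  0.11      ] crystal [0.68937961 0.04913412 0.04      ]
```

```bash
cat >> h.py <<'E'
from scipy.spatial.transform import Rotation as R
C=np.array([.5735,.0241]);A=-.145
def loc(x,y,z):
    c,s=np.cos(A),np.sin(A);return np.array([C[0]+c*x-s*y,C[1]+s*x+c*y,z])
def ori(th,yaw=A,sg=1):
    X=np.array([np.cos(th)*np.cos(yaw),np.cos(th)*np.sin(yaw),-np.sin(th)])
    Y=sg*np.array([-np.sin(yaw),np.cos(yaw),0]);return R.from_matrix(np.c_[X,Y,np.cross(X,Y)])
def cur():
    from rig import manip
    s=manip.state();q=s["ee_rot"];return s,s["eef_pos"],R.from_quat([q[1],q[2],q[3],q[0]])
def rel(P,Ro=None):
    s,p,r=cur();t=r.inv().apply(np.asarray(P)-p)/.1
    w=np.zeros(3) if Ro is None else (r.inv()*Ro).as_rotvec()/np.pi
    return np.r_[w,t].round(3)
def EtoTCP(E,th):  # contact edge -> TCP
    Ro=ori(th);return E-Ro.apply([.025,0,0])-.016*np.array([np.sin(th)*np.cos(A),np.sin(th)*np.sin(A),np.cos(th)])
E
python3 - <<'E'
from h import *
s,p,r=cur();print(r.as_matrix().round(3))
th=np.pi/4
for sg in(1,-1):print(rel([.30,-.40,.26],ori(1.57,-.9,sg)))
print(EtoTCP(loc(-.06,.108,.15),th))
E
```

```text
[[-0.     0.273 -0.962]
 [ 0.002 -0.962 -0.273]
 [-1.    -0.002 -0.   ]]
[-6.250e-01 -1.000e-03  1.000e-03 -2.160e-01 -1.079e+00 -1.793e+00]
[ 3.750e-01  1.000e-03  1.000e-03 -2.160e-01 -1.079e+00 -1.793e+00]
[0.50104769 0.14382522 0.15636396]
```

```bash
python3 - <<'E'
from h import *
s,p,r=cur()
N=7
ang=np.linspace(-1.294,.30,N+1);rad=np.interp(ang,[-1.294,-.45,.3],[.574,.42,.42]);ph=np.linspace(-1.294,1.426,N+1)
P=np.c_[rad*np.cos(ang),rad*np.sin(ang),np.linspace(.239,.26,N+1)]
def Ro(f):return R.from_matrix(np.c_[[0,0,-1],[np.cos(f),np.sin(f),0],[np.sin(f),-np.cos(f),0]])
for i in range(N):
    a,b=Ro(ph[i]),Ro(ph[i+1])
    print(P[i+1].round(3),((a.inv()*b).as_rotvec()/np.pi).round(3),(a.inv().apply(P[i+1]-P[i])/.1).round(2))
E
```

```text
[ 0.257 -0.466  0.242] [-0.124  0.     0.   ] [-0.03 -0.55 -1.2 ]
[ 0.328 -0.365  0.245] [-0.124  0.     0.   ] [-0.03 -0.36 -1.18]
[ 0.368 -0.258  0.248] [-0.124  0.     0.   ] [-0.03 -0.18 -1.13]
[ 0.39  -0.157  0.251] [-0.124  0.     0.   ] [-0.03  0.08 -1.03]
[ 0.415 -0.065  0.254] [-0.124  0.     0.   ] [-0.03  0.48 -0.82]
[0.419 0.03  0.257] [-0.124  0.     0.   ] [-0.03  0.61 -0.74]
[0.401 0.124 0.26 ] [-0.124  0.     0.   ] [-0.03  0.72 -0.63]
```

Emit:
{"method": "move_arm", "body": {"targets": [[-0.06,0,0,-0.02,-0.25,-0.5,0],[-0.12,0,0,-0.03,-0.5,-1,0],[-0.12,0,0,-0.03,-0.5,-1,0],[-0.12,0,0,-0.03,-0.5,-1,0],[-0.12,0,0,-0.03,-0.5,-1,0]], "squeeze": 3}}

```text
time_s: 0.52
eef_pos: [0.2403, -0.4764, 0.2412]
ee_rot: [-0.227, -0.669, -0.228, 0.67]
ft_force: [0.0, -0.6, 0.2]
opening: 0.665
```

Emit:
{"method": "move_arm", "body": {"targets": [[-0.06,0,0,-0.02,-0.2,-0.5,0],[-0.12,0,0,-0.03,-0.4,-1,0],[-0.12,0,0,-0.03,-0.4,-1,0],[-0.12,0,0,-0.03,-0.4,-1,0],[-0.12,0,0,-0.03,-0.4,-1,0]]}}

```text
time_s: 0.93
eef_pos: [0.2951, -0.3839, 0.2444]
ee_rot: [-0.348, -0.615, -0.349, 0.615]
ft_force: [0.1, -0.5, -0.2]
opening: 0.298
```

Emit:
{"method": "move_arm", "body": {"targets": [[-0.06,0,0,-0.02,-0.1,-0.5,0],[-0.12,0,0,-0.03,-0.2,-1,0],[-0.12,0,0,-0.03,-0.2,-1,0],[-0.12,0,0,-0.03,-0.2,-1,0],[-0.12,0,0,-0.03,-0.2,-1,0]]}}

```text
time_s: 1.35
eef_pos: [0.3291, -0.2891, 0.2475]
ee_rot: [-0.457, -0.539, -0.457, 0.54]
ft_force: [-0.4, 0.7, -0.1]
opening: 0.003
```

Emit:
{"method": "move_arm", "body": {"targets": [[-0.06,0,0,-0.02,0,-0.5,0],[-0.12,0,0,-0.03,0.1,-1,0],[-0.12,0,0,-0.03,0.1,-1,0],[-0.12,0,0,-0.03,0.1,-1,0],[-0.12,0,0,-0.03,0.1,-1,0]]}}

```text
time_s: 1.77
eef_pos: [0.3556, -0.1936, 0.2504]
ee_rot: [0.549, 0.444, 0.549, -0.446]
ft_force: [0.8, -0.7, 0.0]
opening: 0.009
```

```bash
python3 - <<'E'
from h import *
s,p,r=cur();print(s["time_s"],p,s["q"].round(2));print(r.as_matrix().round(2))
print(rel([.41,0.0,.25]))
E
```

```text
1.7667 [ 0.35562987 -0.19361149  0.25044005] [-0.52  0.04  1.89 -0.    1.21 -0.73]
[[-0.    0.98  0.21]
 [-0.    0.21 -0.98]
 [-1.   -0.    0.  ]]
[ 0.000e+00  0.000e+00  0.000e+00 -1.000e-03  9.320e-01 -1.782e+00]
```

Emit:
{"method": "move_arm", "body": {"targets": [[-0.06,0,0,0,0.3,-0.5,0],[-0.12,0,0,0,0.65,-1,0],[-0.12,0,0,0,0.65,-1,0],[-0.12,0,0,0,0.65,-1,0],[-0.12,0,0,0,0.65,-1,0]]}}

```text
time_s: 2.18
eef_pos: [0.3994, -0.0833, 0.2499]
ee_rot: [0.623, 0.334, 0.622, -0.337]
ft_force: [1.1, 0.1, 0.6]
opening: 0.007
```

Emit:
{"method": "move_arm", "body": {"targets": [[-0.06,0,0,0,0.3,-0.4,0],[-0.12,0,0,0,0.6,-0.8,0],[-0.12,0,0,0,0.6,-0.8,0],[-0.12,0,0,0,0.6,-0.8,0],[-0.12,0,0,0,0.6,-0.8,0]]}}

```text
time_s: 2.6
eef_pos: [0.4058, 0.0148, 0.2495]
ee_rot: [0.674, 0.213, 0.674, -0.216]
ft_force: [0.1, -0.8, 0.1]
opening: 0.009
```

```bash
python3 - <<'E'
from h import *
s,p,r=cur();print(s["time_s"],p,s["q"].round(2));print(r.as_matrix().round(2))
print(rel([.41,.13,.25],ori(1.5707)),rel([.41,.13,.25],ori(1.1)), rel([.41,.13,.25],ori(.785)))
E
```

```text
2.6 [0.40580284 0.01477561 0.24945422] [ 0.01  0.04  1.89 -0.01  1.21 -0.94]
[[-0.    0.58  0.82]
 [-0.01  0.82 -0.58]
 [-1.   -0.01  0.  ]]
[-0.15   0.     0.002 -0.011  0.964 -0.632] [-0.147 -0.147  0.037 -0.011  0.964 -0.632] [-0.142 -0.245  0.061 -0.011  0.964 -0.632]
```

Emit:
{"method": "move_arm", "body": {"targets": [[-0.05,0,0,0,0.3,-0.2,0],[-0.1,-0.04,0,0,0.6,-0.4,0],[-0.14,-0.1,0.03,0,0.96,-0.63,0],[-0.142,-0.18,0.045,0,0.96,-0.63,0],[-0.142,-0.245,0.061,0,0.96,-0.63,0],[-0.142,-0.245,0.061,0,0.96,-0.63,0],[-0.142,-0.245,0.061,0,0.96,-0.63,0],[-0.142,-0.245,0.061,0,0.96,-0.63,0],[-0.142,-0.245,0.061,0,0.96,-0.63,0]]}}

```text
time_s: 3.35
eef_pos: [0.4101, 0.1275, 0.2491]
ee_rot: [0.922, 0.029, 0.38, -0.067]
ft_force: [0.1, 0.1, -0.4]
opening: -0.0
```

```bash
python3 - <<'E'
from h import *
s,p,r=cur();print(s["time_s"],p,s["q"].round(2));print(r.as_matrix().round(2))
T=EtoTCP(loc(-.06,.108,.15),.785);print(T,rel(T,ori(.785)))
T=EtoTCP(loc(-.06,.108,.15),.6);print(T,rel(T,ori(.6)))
E
```

```text
3.35 [0.41009451 0.12751461 0.24910004] [ 0.65 -0.13  2.31 -1.05  0.62  0.  ]
[[ 0.7   0.15  0.7 ]
 [-0.1   0.99 -0.11]
 [-0.7   0.    0.71]]
[0.50104518 0.14382558 0.15635242] [-1.000e-03  1.000e-03 -0.000e+00  1.275e+00  2.920e-01 -4.300e-02]
[0.50037849 0.14392294 0.15091069] [-1.000e-03 -5.800e-02  0.000e+00  1.309e+00  2.920e-01 -8.600e-02]
```

Emit:
{"method": "move_arm", "body": {"targets": [[0,0,0,0.25,0.1,0,0],[0,0,0,0.5,0.2,-0.02,0],[0,0,0,0.75,0.29,-0.03,0],[0,0,0,1.0,0.29,-0.04,0],[0,0,0,1.0,0.29,-0.04,0],[0,0,0,1.0,0.29,-0.04,0]]}}

```text
time_s: 3.85
eef_pos: [0.4827, 0.1467, 0.1862]
ee_rot: [0.919, 0.03, 0.387, -0.072]
ft_force: [0.1, -0.3, 0.1]
opening: 0.009
```

```bash
python3 - <<'E'
from h import *
T=EtoTCP(loc(-.04,.112,.15),.785);print(T,rel(T,ori(.785)));print(cur()[0]["q"].round(2))
E
```

```text
[0.52141327 0.14489376 0.15635242] [-0.002 -0.004  0.003  0.483  0.043  0.067]
[ 0.56  0.09  2.29 -1.34  0.49  0.3 ]
```

```bash
cat >> h.py <<'E'
YW=.05
def EtoTCP(E,th,yaw=YW):
    return E-ori(th,yaw).apply([.025,0,.016])
E
python3 - <<'E'
from h import *
T=EtoTCP(loc(-.035,.112,.15),.785);print(T,rel(T,ori(.785,YW)));print(ori(.785,YW).as_matrix().round(2))
E
```

```text
[0.52609277 0.1385328  0.15635242] [-0.046 -0.004  0.046  0.522 -0.012  0.107]
[[ 0.71 -0.05  0.71]
 [ 0.04  1.    0.04]
 [-0.71 -0.    0.71]]
```

Emit:
{"method": "move_arm", "body": {"targets": [[-0.023,0,0.023,0,0,0,0],[-0.046,-0.004,0.046,0.1,0,0.02,0],[-0.046,-0.004,0.046,0.25,0,0.05,0],[-0.046,-0.004,0.046,0.4,0,0.08,0],[-0.046,-0.004,0.046,0.52,-0.01,0.1,0],[-0.046,-0.004,0.046,0.52,-0.01,0.11,0],[-0.046,-0.004,0.046,0.52,-0.01,0.11,0]]}}

```text
time_s: 4.43
eef_pos: [0.5297, 0.1395, 0.1823]
ee_rot: [0.916, -0.009, 0.401, 0.02]
ft_force: [-1.2, 0.8, -0.4]
opening: 0.006
```

```bash
python3 - <<'E'
from h import *
from rig import manip
import cv2
s,p,r=cur();print(s["time_s"],p,s["q"].round(2),s["opening"])
pts=[p+r.apply([.025,y,z]) for y in(-.0135,.0135) for z in(-.016,.016)]
for n in("top","side"):
    f=manip.camera(n)["frame"][:,:,::-1].copy();cv2.imwrite(f"pics/{n}1.png",f)
    uv=proj(n,pts);print(n,uv.round(0).tolist(),proj(n,[loc(0,.108,.15)]).round())
    c=uv.mean(0).astype(int);x0,y0=c-[70,60]
    g=cv2.resize(f[y0:y0+120,x0:x0+140],(0,0),fx=4,fy=4,interpolation=2)
    for q in uv:cv2.circle(g,tuple(((q-[x0,y0])*4).astype(int).tolist()),3,(0,255,255),1)
    cv2.imwrite(f"pics/{n}1c.png",g);print(x0,y0)
a,b=cv2.imread("pics/top1c.png"),cv2.imread("pics/side1c.png");cv2.imwrite("pics/both1.png",cv2.resize(np.hstack([a,b]),(800,343)))
E
```

```text
4.4333 [0.52973153 0.13945807 0.18229618] [ 0.35  0.12  2.25 -1.34  0.21 -0.  ] 0.006191470822042193
top [[280.0, 275.0], [278.0, 262.0], [267.0, 276.0], [265.0, 263.0]] [[278. 250.]]
202 208
side [[272.0, 244.0], [283.0, 232.0], [266.0, 235.0], [276.0, 223.0]] [[296. 234.]]
204 173
```

View pics/both1.png

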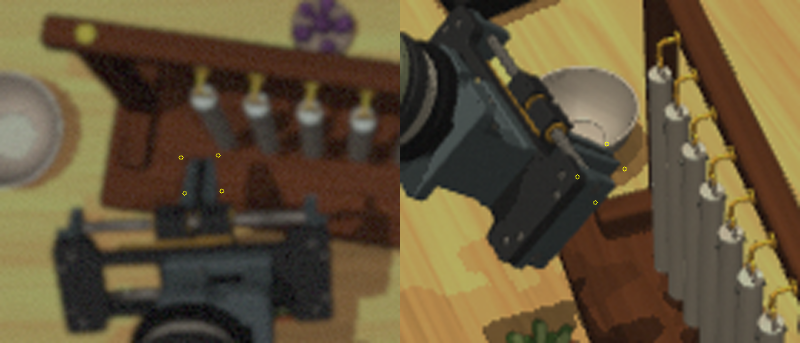

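View pics/side1.png

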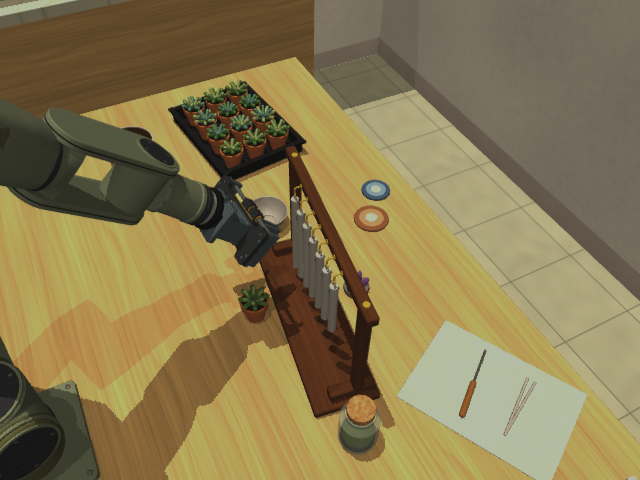

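```bash
cat > fk.py <<'E'
from h import *
D=[([-1.31397,.32029,1.56567,0,1.2574,-.01998],[.15703,-.55266,.23812]),([-.52,.04,1.89,0,1.21,-.73],[.3556,-.1936,.2504]),([.01,.04,1.89,-.01,1.21,-.94],[.4058,.0148,.2495]),
([.65,-.13,2.31,-1.05,.62,0],[.4101,.1275,.2491]),([.56,.09,2.29,-1.34,.49,.3],[.4827,.1467,.1862]),([.35,.12,2.25,-1.34,.21,0],[.5297,.1395,.1823])]
def fk(q,g):
    a1,h,L1,L2,a3,d,s4=g;r=R.from_euler
    A2=r("z",q[0])*r("y",q[1]);A3=A2*r("y",q[2]);A5=A3*r("z",np.sign(s4)*q[3])*r("y",q[4])
    p=r("z",q[0]).apply([a1,0,0])+[0,0,h]+A2.apply([0,0,L1])+A3.apply([a3,0,L2])+A5.apply([0,0,d])
    return p,A5.as_matrix()[:,2]
best=None
for s4 in(1,-1):
    res=least_squares(lambda g:np.concatenate([fk(q,np.r_[g,s4])[0]-p for q,p in D]),[0,.3,.4,.4,0,.25])
    if best is None or res.cost<best[0]:best=(res.cost,np.r_[res.x,s4],res.fun)
G=best[1]
E
python3 - <<'E'
from fk import *
print(G.round(3),(best[2]*1e3).round(0))
lo=[-3.11,-.84,.21,-1.34,.05];hi=[3.11,2.01,2.61,4.49,2.63]
for th in(.785,.87,.96,1.05,1.15):
  for yw in(.0,.05,.1):
    o=[]
    for y in(.112,-.112):
        E=loc(.002,y,.15);X=ori(th,yw).as_matrix()[:,0];T=EtoTCP(E,th,yw)
        f=lambda q:np.r_[(fk(q,G)[0]-T)*10,fk(q,G)[1]-X]
        b=min((least_squares(f,x0,bounds=(lo,hi)) for x0 in([.2,.2,1.9,-.3,.5],[.2,.2,1.9,.5,.5])),key=lambda r:r.cost)
        o+=[b.x.round(2).tolist(),"%.0e"%b.cost]
    print(th,yw,o)
E
```

```text
[0.018 0.09  0.593 0.391 0.006 0.288 1.   ] [-11.  -2.  -1.  -3.  -8.   1.   0. -13.   1.  -2.   1.  -3.   2.   1.
   1.   1.  -8.  -0.]
0.785 0.0 [[0.35, 0.21, 2.2, -1.34, 0.24], '3e-03', [-0.26, 0.15, 2.34, 2.15, 0.22], '9e-31']
0.785 0.05 [[0.32, 0.2, 2.2, -1.34, 0.18], '3e-03', [-0.29, 0.16, 2.34, 1.98, 0.26], '4e-29']
0.785 0.1 [[0.29, 0.2, 2.21, -1.34, 0.12], '3e-03', [-0.32, 0.16, 2.33, 1.85, 0.31], '7e-31']
0.87 0.0 [[0.34, 0.21, 2.19, -1.24, 0.23], '2e-21', [-0.25, 0.14, 2.28, 1.35, 0.16], '2e-27']
0.87 0.05 [[0.32, 0.2, 2.19, -1.23, 0.18], '2e-18', [-0.28, 0.15, 2.27, 1.34, 0.21], '7e-23']
0.87 0.1 [[0.29, 0.2, 2.2, -1.17, 0.13], '4e-27', [-0.3, 0.15, 2.26, 1.33, 0.26], '2e-31']
0.96 0.0 [[0.33, 0.21, 2.12, -0.69, 0.29], '6e-28', [-0.23, 0.14, 2.21, 0.61, 0.23], '2e-28']
0.96 0.05 [[0.3, 0.2, 2.12, -0.59, 0.26], '2e-30', [-0.26, 0.15, 2.2, 0.72, 0.27], '2e-24']
0.96 0.1 [[0.28, 0.2, 2.13, -0.46, 0.23], '3e-22', [-0.28, 0.15, 2.19, 0.79, 0.3], '6e-23']
1.05 0.0 [[0.31, 0.22, 2.05, -0.39, 0.4], '2e-22', [-0.22, 0.15, 2.13, 0.31, 0.36], '3e-30']
1.05 0.05 [[0.29, 0.22, 2.05, -0.32, 0.38], '5e-23', [-0.24, 0.16, 2.13, 0.4, 0.38], '1e-30']
1.05 0.1 [[0.27, 0.21, 2.05, -0.24, 0.37], '5e-24', [-0.26, 0.16, 2.13, 0.47, 0.4], '2e-30']
1.15 0.0 [[0.29, 0.24, 1.97, -0.23, 0.54], '2e-30', [-0.21, 0.17, 2.06, 0.17, 0.5], '2e-28']
1.15 0.05 [[0.28, 0.24, 1.97, -0.18, 0.53], '4e-31', [-0.22, 0.18, 2.05, 0.22, 0.52], '9e-27']
1.15 0.1 [[0.26, 0.23, 1.97, -0.13, 0.52], '3e-30', [-0.24, 0.18, 2.05, 0.27, 0.53], '2e-26']
```

```bash
python3 - <<'E'
from h import *
YW=0
T=EtoTCP(loc(-.035,.112,.15),1.0,0);print(T,rel(T,ori(1.,0)))
E
```

```text
[0.52807935 0.1399819  0.16239194] [ 0.012  0.055 -0.009  0.141  0.001 -0.141]
```

Emit:
{"method": "move_arm", "body": {"targets": [[0,0.02,0,0.02,0,-0.1,0],[0.006,0.04,-0.005,0.05,0,-0.14,0],[0.012,0.055,-0.009,0.1,0,-0.14,0],[0.012,0.055,-0.009,0.14,0,-0.14,0],[0.012,0.055,-0.009,0.14,0,-0.14,0],[0.012,0.055,-0.009,0.14,0,-0.14,0]]}}

```text
time_s: 5.03
eef_pos: [0.528, 0.1406, 0.1626]
ee_rot: [0.878, 0.0, 0.479, 0.0]
ft_force: [-0.2, 0.7, 0.1]
opening: 0.006
```

```bash
python3 - <<'E'
from h import *
s,p,r=cur();print(s["time_s"],p,s["q"].round(2))
T=EtoTCP(loc(-.018,.112,.15),1.0,0);print(T,rel(T,ori(1.,0)))
E
```

```text
5.0333 [0.52801018 0.14055004 0.1625891 ] [ 0.34  0.16  2.15 -0.58  0.34 -0.72]
[0.54490095 0.13752553 0.16239194] [-0.     0.    -0.     0.093 -0.03   0.141]
```

Emit:
{"method": "move_arm", "body": {"targets": [[0,0,0,0.03,-0.01,0.05,0],[0,0,0,0.06,-0.02,0.1,0],[0,0,0,0.093,-0.03,0.14,0],[0,0,0,0.093,-0.03,0.14,0],[0,0,0,0.093,-0.03,0.14,0]]}}

```text
time_s: 5.45
eef_pos: [0.545, 0.1373, 0.1622]
ee_rot: [0.878, 0.0, 0.479, -0.0]
ft_force: [-0.6, 1.0, 0.5]
opening: 0.009
```

```bash
python3 - <<'E'
from h import *
from rig import manip
import cv2
s,p,r=cur();print(s["time_s"],p,s["q"].round(2))
pts=[p+r.apply([.025,y,z]) for y in(-.010,.010) for z in(-.016,.016)]
ims=[]
for n in("top","side"):
    f=manip.camera(n)["frame"][:,:,::-1].copy()
    uv=proj(n,pts);t=proj(n,[loc(-.008,.108,z) for z in(.15,.05)]);print(n,uv.round(0).tolist(),t.round())
    x0,y0=uv.mean(0).astype(int)-[35,35]
    g=cv2.resize(f[y0:y0+75,x0:x0+75],(400,400),interpolation=2)
    for q in uv:cv2.circle(g,tuple(((q-[x0,y0]+.5)*400/75).astype(int).tolist()),3,(0,255,255),1)
    for q in t:cv2.circle(g,tuple(((q-[x0,y0]+.5)*400/75).astype(int).tolist()),3,(0,0,255),1)
    ims.append(g)
cv2.imwrite("pics/both2.png",np.hstack(ims))
E
```

```text
5.45 [0.54497643 0.13727495 0.16219977] [ 0.32  0.18  2.12 -0.55  0.33 -0.77]
top [[280.0, 272.0], [279.0, 258.0], [271.0, 272.0], [270.0, 258.0]] [[277. 254.]
 [281. 260.]]
side [[277.0, 249.0], [289.0, 238.0], [273.0, 242.0], [285.0, 232.0]] [[292. 235.]
 [293. 267.]]
```

View pics/both2.png

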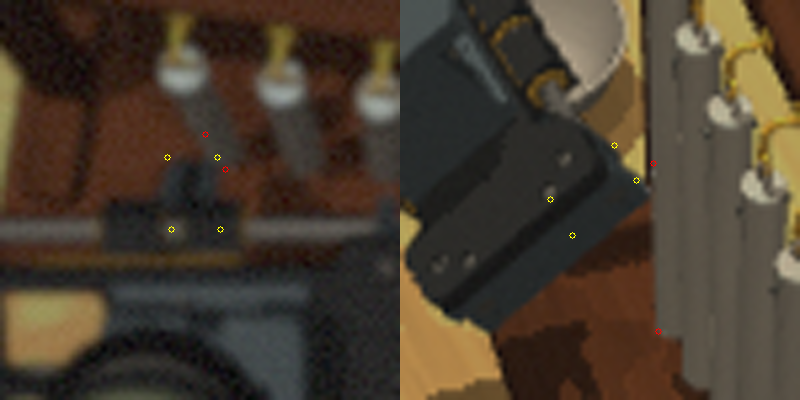

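```bash
python3 - <<'E'
from fk import *
s,p,r=cur()
uv=proj("side",[p+r.apply([x,-.089,z]) for x in(-.054,.0) for z in(-.038,.038)]);c=proj("side",[p+r.apply([.025,y,z]) for y in(-.010,.010) for z in(-.016,.016)]).mean(0).astype(int)-35
print(((uv-c+.5)*400/75+[400,0]).round())
lo=[-3.11,-.84,.21,-1.34,.05];hi=[3.11,2.01,2.61,4.49,2.63]
for th in(.9,.95,1.0):
  for yw in(-.08,-.145):
    o=[]
    for y in(.112,-.112):
      for x in (-.03,.004):
        T=EtoTCP(loc(x,y,.15),th,yw);X=ori(th,yw).as_matrix()[:,0]
        f=lambda q:np.r_[(fk(q,G)[0]-T)*10,fk(q,G)[1]-X]
        b=min((least_squares(f,x0,bounds=(lo,hi)) for x0 in([.2,.2,1.9,-.3,.5],[.2,.2,1.9,.5,.5])),key=lambda r:r.cost)
        o+=[b.x[3:].round(2).tolist(),"%.0e"%b.cost]
    ro=ori(th,yw);a=[]
    for yy in(-.089,.089):
        d=ro.apply([-.079,yy,.038-.016]);a.append(round(1e3*float(d[0]*np.cos(A)+d[1]*np.sin(A))))
    print(th,yw,o,"body-E local x",a,"dz",round(1e3*d[2]))
E
```

```text
[[499. 349.]
 [666. 207.]
 [582. 400.]
 [743. 264.]]
0.9 -0.08 [[-1.12, 0.33], '2e-30', [-1.07, 0.31], '5e-30', [0.86, 0.1], '6e-25', [0.75, 0.11], '2e-27'] body-E local x [-26, -38] dz 76
0.9 -0.145 [[-1.12, 0.39], '2e-26', [-1.08, 0.37], '3e-22', [0.16, 0.06], '1e-23', [0.12, 0.07], '1e-21'] body-E local x [-32, -32] dz 76
0.95 -0.08 [[-0.89, 0.35], '2e-26', [-0.82, 0.34], '8e-30', [0.42, 0.17], '1e-29', [0.38, 0.18], '2e-26'] body-E local x [-22, -34] dz 77
0.95 -0.145 [[-0.92, 0.41], '8e-22', [-0.87, 0.4], '1e-28', [0.06, 0.15], '1e-21', [0.05, 0.16], '2e-30'] body-E local x [-28, -28] dz 77
1.0 -0.08 [[-0.69, 0.39], '1e-29', [-0.63, 0.39], '2e-30', [0.25, 0.25], '1e-30', [0.23, 0.26], '2e-20'] body-E local x [-18, -30] dz 78
1.0 -0.145 [[-0.74, 0.44], '8e-31', [-0.69, 0.43], '1e-27', [0.03, 0.24], '3e-29', [0.03, 0.25], '3e-22'] body-E local x [-24, -24] dz 78
```

```bash
python3 - <<'E'
from h import *
for x in(-.035,-.013):
    T=EtoTCP(loc(x,.111,.15),.95,A);print(T,rel(T,ori(.95,A)))
E
```

```text
[0.52763841 0.14297413 0.16102846] [ 0.038 -0.016 -0.026 -0.082  0.056 -0.149]
[0.54940754 0.1397953  0.16102846] [ 0.038 -0.016 -0.026  0.036  0.025  0.034]
```

Back off and reorient, then ease to the starting point.

Emit:
{"method": "move_arm", "body": {"targets": [[0,0,0,-0.04,0.03,-0.08,0],[0.019,-0.008,-0.013,-0.08,0.056,-0.15,0],[0.038,-0.016,-0.026,-0.08,0.056,-0.15,0],[0.038,-0.016,-0.026,-0.05,0.05,-0.1,0],[0.038,-0.016,-0.026,-0.02,0.04,-0.05,0],[0.038,-0.016,-0.026,0.01,0.03,0,0],[0.038,-0.016,-0.026,0.036,0.025,0.034,0],[0.038,-0.016,-0.026,0.036,0.025,0.034,0],[0.038,-0.016,-0.026,0.036,0.025,0.034,0]]}}

```text
time_s: 6.3
eef_pos: [0.5498, 0.1393, 0.161]
ee_rot: [0.887, 0.033, 0.456, -0.065]
ft_force: [-0.3, 0.3, -0.0]
opening: 0.01
```

```bash
python3 - <<'E'
from h import *
T=EtoTCP(loc(-.013,.111,.15),.95,A);print(T,rel(T,ori(.95,A)),cur()[0]["q"].round(2))
E
```

```text
[0.54940754 0.1397953  0.16102846] [-0.     0.     0.    -0.003  0.005 -0.004] [ 0.39  0.21  2.13 -0.89  0.4  -0.27]
```

Emit:
{"method": "move_arm", "body": {"targets": [[0,0,0,0.01,0,0.015,0],[0,0,0,0.022,-0.005,0.03,0],[0,0,0,0.033,-0.01,0.046,0],[0,0,0,0.044,-0.015,0.061,0],[0,0,0,0.055,-0.02,0.076,0],[0,0,0,0.066,-0.03,0.092,0],[0,0,0,0.077,-0.04,0.107,0],[0,0,0,0.087,-0.05,0.122,0],[0,0,0,0.087,-0.06,0.122,0]]}}

```text
time_s: 7.05
eef_pos: [0.5641, 0.131, 0.161]
ee_rot: [0.887, 0.033, 0.456, -0.065]
ft_force: [0.2, 0.2, 0.5]
opening: 0.007
```

```bash
python3 - <<'E'
from h import *
from rig import manip
import cv2
s,p,r=cur();print(s["time_s"],p,s["ft_force"],EtoTCP(loc(.002,.105,.15),.95,A))
f=manip.camera("side")["frame"][:,:,::-1]
g=cv2.imread("pics/side0.png")
sl=np.s_[170:360,250:390]
cv2.imwrite("pics/cmp3.png",cv2.resize(np.hstack([g[sl],f[sl]]),(0,0),fx=2.8,fy=2.8,interpolation=2))
E
```

```text
7.05 [0.5641023  0.13103722 0.16104365] [0.21831885 0.16021533 0.54257592] [0.56338317 0.13169087 0.16102846]
```

View pics/cmp3.png

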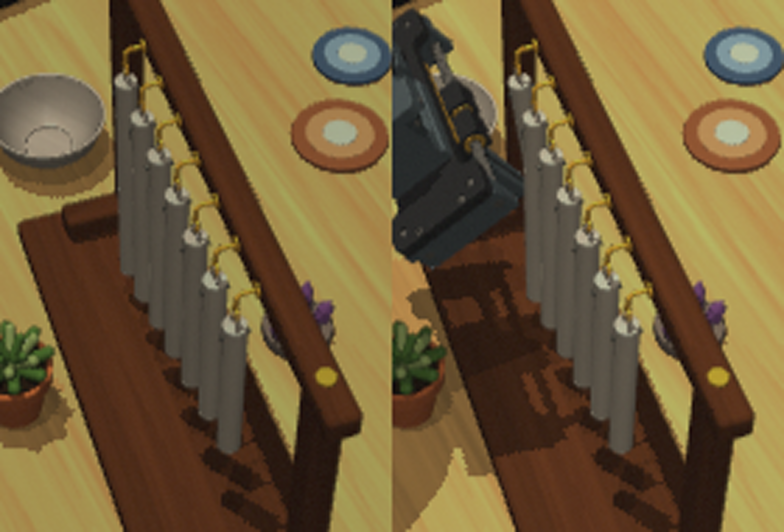

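Emit:
{"method": "move_arm", "body": {"targets": [[0,0,0,-0.03,-0.01,-0.043,0],[0,0,0,-0.06,-0.03,-0.085,0],[0,0,0,-0.091,-0.07,-0.127,0],[0,0,0,-0.091,-0.13,-0.127,0],[0,0,0,-0.091,-0.19,-0.127,0],[0,0,0,-0.091,-0.25,-0.127,0],[0,0,0,-0.091,-0.295,-0.127,0],[0,0,0,-0.091,-0.295,-0.127,0]]}}

```text
time_s: 7.77
eef_pos: [0.5439, 0.1027, 0.161]
ee_rot: [0.887, 0.033, 0.456, -0.066]
ft_force: [-0.1, 0.2, 0.2]
opening: 0.002
```

Emit:
{"method": "move_arm", "body": {"targets": [[0,0,0,0.01,0,0.015,0],[0,0,0,0.022,-0.005,0.03,0],[0,0,0,0.033,-0.01,0.046,0],[0,0,0,0.044,-0.015,0.061,0],[0,0,0,0.055,-0.02,0.076,0],[0,0,0,0.066,-0.03,0.092,0],[0,0,0,0.077,-0.04,0.107,0],[0,0,0,0.087,-0.05,0.122,0],[0,0,0,0.087,-0.06,0.122,0],[0,0,0,0.058,-0.08,0.081,0],[0,0,0,0.029,-0.1,0.04,0],[0,0,0,0,-0.13,0,0],[0,0,0,0,-0.19,0,0],[0,0,0,0,-0.25,0,0],[0,0,0,0,-0.31,0,0],[0,0,0,0,-0.36,0,0],[0,0,0,0,-0.36,0,0]]}}

```text
time_s: 9.18
eef_pos: [0.5383, 0.0659, 0.1609]
ee_rot: [0.887, 0.034, 0.456, -0.067]
ft_force: [-0.1, 0.1, -0.5]
opening: 0.005
```

```bash
python3 - <<'E'
from h import *
from rig import manip
T=EtoTCP(loc(-.013,.039,.15),.95,A);print(T,rel(T,ori(.95,A)),cur()[0]["q"].round(2),manip.state()["time_s"])
E
```

```text
[0.53900409 0.06855087 0.16102846] [-0.001  0.     0.001  0.001  0.028  0.003] [ 0.22  0.16  2.19 -0.82  0.29 -0.46] 9.1833
```

Emit:
{"method": "move_arm", "body": {"targets": [[0,0,0,0.01,0.01,0.015,0],[0,0,0,0.022,0.015,0.03,0],[0,0,0,0.033,0.015,0.046,0],[0,0,0,0.044,0.01,0.061,0],[0,0,0,0.055,0,0.077,0],[0,0,0,0.066,-0.01,0.093,0],[0,0,0,0.077,-0.02,0.108,0],[0,0,0,0.088,-0.03,0.124,0],[0,0,0,0.088,-0.04,0.124,0],[0,0,0,0.058,-0.06,0.081,0],[0,0,0,0.029,-0.09,0.04,0],[0,0,0,0,-0.13,0,0],[0,0,0,0,-0.19,0,0],[0,0,0,0,-0.25,0,0],[0,0,0,0,-0.3,0,0],[0,0,0,0,-0.33,0,0],[0,0,0,0,-0.33,0,0]]}}

```text
time_s: 10.6
eef_pos: [0.5329, 0.0326, 0.161]
ee_rot: [0.887, 0.034, 0.456, -0.067]
ft_force: [-0.2, 0.1, 0.3]
opening: 0.006
```

```bash
python3 - <<'E'
from h import *
T=EtoTCP(loc(-.013,.003,.15),.95,A);print(T,rel(T,ori(.95,A)),cur()[0]["q"].round(2))
E
```

```text
[0.53380236 0.03292866 0.16102846] [-0.001  0.     0.001  0.004  0.005  0.007] [ 0.14  0.14  2.22 -0.74  0.25 -0.61]
```

Emit:
{"method": "move_arm", "body": {"targets": [[0,0,0,0.012,0,0.017,0],[0,0,0,0.024,0,0.034,0],[0,0,0,0.036,-0.005,0.051,0],[0,0,0,0.048,-0.01,0.067,0],[0,0,0,0.06,-0.02,0.084,0],[0,0,0,0.071,-0.03,0.1,0],[0,0,0,0.082,-0.04,0.115,0],[0,0,0,0.092,-0.05,0.129,0],[0,0,0,0.092,-0.055,0.129,0],[0,0,0,0.062,-0.07,0.087,0],[0,0,0,0.033,-0.1,0.046,0],[0,0,0,0.005,-0.14,0.008,0],[0,0,0,0.005,-0.2,0.008,0],[0,0,0,0.005,-0.26,0.008,0],[0,0,0,0.005,-0.31,0.008,0],[0,0,0,0.005,-0.355,0.008,0],[0,0,0,0.005,-0.355,0.008,0]]}}

```text
time_s: 12.02
eef_pos: [0.5275, -0.0035, 0.161]
ee_rot: [0.887, 0.034, 0.456, -0.068]
ft_force: [0.1, 0.3, -0.3]
opening: 0.003
```

```bash
python3 - <<'E'
from h import *
T=EtoTCP(loc(-.013,-.033,.15),.95,A);print(T,rel(T,ori(.95,A)),cur()[0]["q"].round(2))
from rig import manip
import cv2
f=manip.camera("side")["frame"][:,:,::-1]
cv2.imwrite("pics/s4.png",cv2.resize(f[150:440,225:405],(0,0),fx=2,fy=2,interpolation=2))
E
```

```text
[ 0.52860063 -0.00269356  0.16102846] [-0.002 -0.     0.002  0.005  0.01   0.008] [ 0.04  0.13  2.23 -0.58  0.2  -0.85]
```

View pics/s4.png

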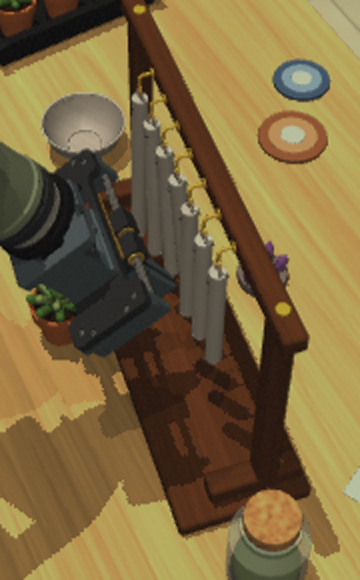

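Emit:
{"method": "move_arm", "body": {"targets": [[0,0,0,0.012,0,0.017,0],[0,0,0,0.024,0,0.034,0],[0,0,0,0.036,0,0.051,0],[0,0,0,0.048,-0.005,0.067,0],[0,0,0,0.06,-0.01,0.084,0],[0,0,0,0.071,-0.02,0.1,0],[0,0,0,0.083,-0.03,0.117,0],[0,0,0,0.095,-0.04,0.132,0],[0,0,0,0.095,-0.045,0.132,0],[0,0,0,0.065,-0.06,0.09,0],[0,0,0,0.035,-0.09,0.048,0],[0,0,0,0.007,-0.13,0.01,0],[0,0,0,0.007,-0.19,0.01,0],[0,0,0,0.007,-0.25,0.01,0],[0,0,0,0.007,-0.31,0.01,0],[0,0,0,0.007,-0.35,0.01,0],[0,0,0,0.007,-0.35,0.01,0]]}}

```text
time_s: 13.48
eef_pos: [0.5228, -0.0387, 0.161]
ee_rot: [0.887, 0.035, 0.456, -0.068]
ft_force: [0.3, 0.3, 0.3]
opening: 0.005
```

```bash
python3 - <<'E'
from h import *
T=EtoTCP(loc(-.013,-.069,.15),.95,A);print(T,rel(T,ori(.95,A)),cur()[0]["q"].round(2))
E
```

```text
[ 0.5233989  -0.03831577  0.16102846] [-0.002 -0.     0.002  0.003  0.005  0.005] [-0.07  0.12  2.24 -0.31  0.17 -1.19]
```

Emit:
{"method": "move_arm", "body": {"targets": [[0,0,0,0.012,0,0.017,0],[0,0,0,0.024,0,0.034,0],[0,0,0,0.036,-0.005,0.051,0],[0,0,0,0.048,-0.01,0.067,0],[0,0,0,0.06,-0.02,0.084,0],[0,0,0,0.071,-0.03,0.1,0],[0,0,0,0.082,-0.04,0.116,0],[0,0,0,0.093,-0.045,0.13,0],[0,0,0,0.093,-0.05,0.13,0],[0,0,0,0.063,-0.06,0.088,0],[0,0,0,0.034,-0.09,0.047,0],[0,0,0,0.007,-0.13,0.01,0],[0,0,0,0.007,-0.19,0.01,0],[0,0,0,0.007,-0.25,0.01,0],[0,0,0,0.007,-0.31,0.01,0],[0,0,0,0.007,-0.355,0.01,0],[0,0,0,0.007,-0.355,0.01,0]]}}

```text
time_s: 14.9
eef_pos: [0.5179, -0.0745, 0.161]
ee_rot: [0.886, 0.035, 0.456, -0.069]
ft_force: [-0.4, -0.2, 0.1]
opening: 0.006
```

```bash
python3 - <<'E'
from h import *
T=EtoTCP(loc(-.013,-.105,.15),.95,A);print(T,rel(T,ori(.95,A)),cur()[0]["q"].round(2))
E
```

```text
[ 0.51819718 -0.07393798  0.16102846] [-0.002 -0.     0.002  0.001  0.006  0.002] [-0.17  0.11  2.25  0.05  0.16 -1.64]
```

Emit:
{"method": "move_arm", "body": {"targets": [[0,0,0,0.012,0,0.017,0],[0,0,0,0.024,0,0.034,0],[0,0,0,0.036,-0.005,0.051,0],[0,0,0,0.048,-0.01,0.067,0],[0,0,0,0.06,-0.02,0.084,0],[0,0,0,0.071,-0.03,0.1,0],[0,0,0,0.082,-0.04,0.116,0],[0,0,0,0.093,-0.045,0.13,0],[0,0,0,0.093,-0.05,0.13,0]]}}

```text
time_s: 15.65
eef_pos: [0.5334, -0.0821, 0.161]
ee_rot: [0.887, 0.035, 0.456, -0.069]
ft_force: [0.2, -0.3, 0.3]
opening: 0.005
```

```bash
python3 - <<'E'
from rig import manip
import cv2
f=manip.camera("side")["frame"][:,:,::-1]
cv2.imwrite("pics/s7.png",cv2.resize(f[180:380,250:400],(0,0),fx=3,fy=3,interpolation=2))
E
```

```text
(no output)
```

View pics/s7.png

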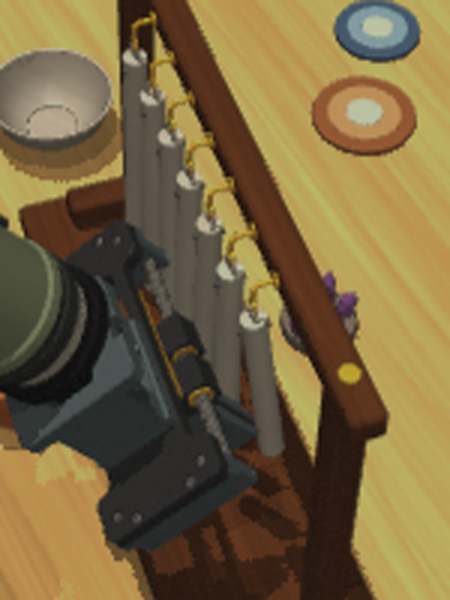

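Emit:
{"method": "move_arm", "body": {"targets": [[0,0,0,-0.02,0,-0.028,0],[0,0,0,-0.05,0,-0.07,0],[0,0,0,-0.09,0,-0.12,0],[0,0,0,-0.15,0,-0.2,0],[0,0,0,-0.22,0,-0.3,0],[0,0,0,-0.32,0,-0.4,0],[0,0,0,-0.45,0,-0.5,0],[0,0,0,-0.55,0,-0.55,0],[0,0,0,-0.65,0,-0.6,0],[0,0,0,-0.75,0,-0.6,0],[0,0,0,-0.75,0,-0.6,0],[0,0,0,-0.75,0,-0.6,0],[0,0,0,-0.75,0,-0.6,0],[0,0,0,-0.75,0,-0.6,0],[0,0,0,-0.75,0,-0.6,0],[0,0,0,-0.75,0,-0.6,0]]}}

```text
time_s: 17.03
eef_pos: [0.4418, -0.0678, 0.1867]
ee_rot: [0.886, 0.035, 0.457, -0.069]
ft_force: [-0.1, -0.0, 0.3]
opening: 0.006
```

Emit:
{"method": "move_arm", "body": {"targets": [[0,0,0,0,0,0,0],[0,0,0,0,0,0,0],[0,0,0,0,0,0,0],[0,0,0,0,0,0,0],[0,0,0,0,0,0,0],[0,0,0,0,0,0,0],[0,0,0,0,0,0,0],[0,0,0,0,0,0,0],[0,0,0,0,0,0,0],[0,0,0,0,0,0,0],[0,0,0,0,0,0,0],[0,0,0,0,0,0,0]]}}

```text
time_s: 18.03
eef_pos: [0.4418, -0.0678, 0.1867]
ee_rot: [0.886, 0.035, 0.457, -0.069]
ft_force: [0.3, -0.5, 0.1]
opening: 0.004
```

```bash
python3 - <<'E'
from rig import manip
import cv2
print(manip.state()["eef_pos"])
f=manip.camera("side")["frame"][:,:,::-1];cv2.imwrite("pics/end.png",f)
E
```

```text
[ 0.44182535 -0.06783974  0.18666756]
```

View pics/end.png

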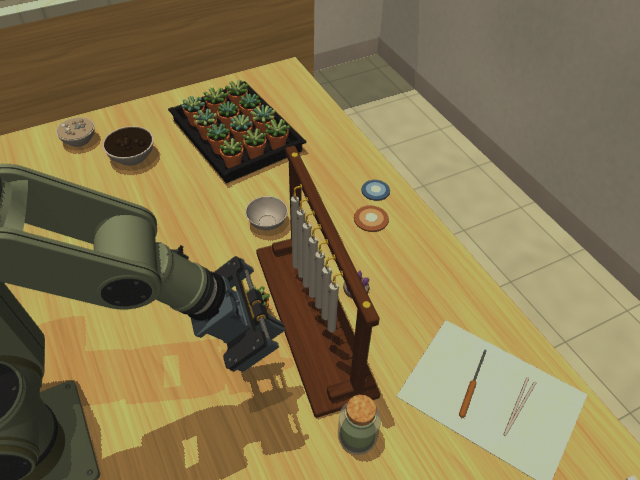

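```bash
python3 -c "
from rig import manip
print(manip.sign_off())"
```

```text
the job is handed in; nothing more can be done
None
```

I brushed all seven tubes in order, longest to shortest, then drew the hand back about 9 cm, let the tubes settle for a second and handed the job in at about 18 s. I used the closed fingertips, pushing each tube about 10 mm at low speed. The fingertip eased back between tubes, so it was a scalloped pass rather than one continuous slide.

- **Swings seen:** the pictures clearly showed tubes 1 and 7 pushed back. Tubes 2 to 6 got the same stroke at poses checked to within about 3 mm, but I did not photograph them mid-swing.
- **Force:** the wrist readings at the end of each move stayed at noise level, about 1 N. Readings that coarse would not show the light contact on a tube.
- **Last picture:** all the tubes hung straight and the hand was clear of the chime. The bowl, jar and crystal stood where they were. The pot was mostly hidden behind the gripper; it looked undisturbed in the picture after tube 4, and later moves stayed away from it.
- **What went wrong:** my first approach angle, 45°, drove joint 4 to its range limit and stopped the arm short. I re-planned with a steeper tool before touching any tube.

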